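# Clamp the stake that suits the metal on the soldering board

## Task

A strip of copper, brass or silver is waiting on the round soldering board: take the forming stake whose head is of the same metal, stand it upright on the bed of the blue vise, centred between the jaws with its head running along them, and wind the crank until the jaw holds it firmly and squarely. If the jaws are too close together for that stake, wind them open first. Leave the other stakes, the strips and everything else on the bench where they are, and let go of everything at the end.

Things in the scene. Friction and masses are not known exactly. Their poses are not given: they have to be found in the camera images.
- stake_copper: Forming stake with orange-red copper head, loose, 0.45 kg, 112 mm high. Origin: centre of its underside, z up, x along the head. Wooden foot 55 (x) by 32 (y) by 62 high; on it the head, a metal bar 110 long (x), 32 wide (y), upright sides 62 to 96 above the origin, half-round top. Its 32 mm thickness goes between the jaws.
- stake_brass: Forming stake with yellow brass head, loose, 0.45 kg, 112 mm high. Origin: centre of its underside, z up, x along the head. Wooden foot 55 (x) by 40 (y) by 62 high; on it the head, a metal bar 110 long (x), 32 wide (y), upright sides 62 to 96 above the origin, half-round top. Its 40 mm thickness goes between the jaws.
- stake_silver: Forming stake with pale grey silver head, loose, 0.45 kg, 112 mm high. Origin: centre of its underside, z up, x along the head. Wooden foot 55 (x) by 48 (y) by 62 high; on it the head, a metal bar 110 long (x), 32 wide (y), upright sides 62 to 96 above the origin, half-round top. Its 48 mm thickness goes between the jaws.
- blank_copper: Flat strip of orange-red copper, 120 by 24 by 5 mm, lying on one of the two boards. Origin: centre of its underside, x along it.
- blank_brass: Flat strip of yellow brass, 120 by 24 by 5 mm, lying on one of the two boards. Origin: centre of its underside, x along it.
- blank_silver: Flat strip of pale grey silver, 120 by 24 by 5 mm, lying on one of the two boards. Origin: centre of its underside, x along it.
- solder_board: Fixed round grey soldering board, 156 mm across, 20 mm high, beyond the vise; the job's strip lies on it. Origin: centre of its underside.
- stock_board: Fixed square black board, 150 by 150 by 20 mm, with the two strips that are not the job. Origin: centre of its underside.
- vise: Blue vise fixed to the bench, base 100 (x) by 158 (y) mm. Origin at bench height straight under the middle of the fixed jaw's face. Jaws close along its y: fixed jaw at y 0 to +30 mm, moving jaw on the -y side, end plate at y -97 to -111, crank beyond. Flat bed 45 mm above the origin; jaws 70 mm wide (x), tops 100 mm above the origin.
- jaw: The moving steel jaw, 70 wide, 10 thick, 54 high. Origin: middle of its clamping face's lower edge. The gap between the jaws is minus this point's y in the vise frame.
- jaw_face (a point): Middle of the moving jaw's clamping face, 72 mm above the bench. Gap as for jaw.
- crank (a joint): Crank angle, 0 to 14.8 rad; 0 is fully open (gap 60 mm, crank arm up). Grows clockwise seen from the crank's end (over the top towards the vise's +x); a turn closes the jaw 15 mm. The jaw plate is sprung: once it meets a part, up to 6 mm more travel (2.5 rad) squeezes the springs, 3 N per mm; then the crank goes hard. It stays where it is left.
- crank_grip (a point): Point on the axis of the crank's black round handle (16 mm thick, 58 long, parallel to the vise's y), 13 mm from its free end: pinch it here from above. It circles the screw axis (vise x 0, 78 mm above the bench) at 42 mm radius, at vise y -178 mm. The handle spins freely on the crank, so the tool need not turn.
- tool_pot: White round pot of hand tools, 72 mm across, tools up to 165 mm high, loose, a bystander. Origin: centre of its underside.
- brush_cup: Black round cup of brushes, 68 mm across, up to 150 mm high, loose, a bystander. Origin: centre of its underside.
- burr_stand: Cream round stepped stand full of burrs, 76 mm across, 77 mm high, loose, a bystander. Origin: centre of its underside.
- jar: Dark blue jar with a black lid, 60 mm across, 85 mm high, loose, a bystander. Origin: centre of its underside.
- tin: Green tin, 48 mm across, 48 mm high, loose, a bystander. Origin: centre of its underside.
- hammer: Hammer lying flat, 240 mm long, loose, a bystander. Origin: about the middle of its length, at bench height.
- file: Red-handled tool lying flat, 190 mm long, loose, a bystander. Origin: about the middle of its length, at bench height.
- dish: Small brass dish, 80 mm across, 28 mm high, loose, a bystander. Origin: centre of its underside.
Not all that is in view belongs to the job. Of the things like the stake_copper, leave any that is turquoise; of the rest the larger one is meant. Of the things that look like the stake_silver, take the one that is farthest to the robot's right at the start.

How it is judged:
By the outcome, as a careful person would: the job done as asked, in the order asked, and still so for the second after the job is handed in, with the robot touching nothing.
It also fails if it takes over 72 s, if anything falls off the work surface, if the arm or the gripper's body presses on something with over 40 N, if the wrist force passes 120 N, or if a joint passes its speed limit or range.

## Robot

A 6-joint arm with a two-finger parallel gripper is mounted at the origin on the work surface. World frame = base frame: x ahead of the robot, y to its left, z up, the work surface at z = 0. Lengths are in m, angles in rad, forces in N, time in s.
With the tool pointing down it reaches from about 0.375 to 0.975 m from the base axis. Payload 3.8 kg.
Tool frame: the origin (TCP) lies at the very end of the fingers, on their centre line; the grasp point (between the pads) lies bot.pinch_z behind it (bot.pinch_z is the distance from the TCP to the grasp point, in m); y points along the fingers, x is the direction in which the jaws open and shut, and the axes are right-handed (so a half turn about y gives the same grasp; the last joint's range is limited). The gripper opens to 85 mm and grips with 20 to 120 N. Pads are 22 mm wide; open, the fingers measure 114 mm over their backs; the gripper's body (76 mm by 85 mm) begins 54 mm behind the grasp point. The pads swing forward as they close: fully open they stand 13 mm farther back than shut.
Start: joints at [1.186, 0.264, 1.604, -0, 1.274, -0.037], TCP at [0.23, 0.635, 0.231] pointing down, gripper open.
Joint ranges: [-2.63, 2.63], [-0.94, 2.18], [0.31, 2.57], [-1.31, 4.45], [0, 2.66], [-2.55, 2.55]. Speed limits (rad/s): [2.57, 2.57, 3.14, 3.14, 3.14, 3.14].

## Interface

Orientations are given as a unit quaternion [w, x, y, z].
In Python, from workcell import observe, vision, bot gives the robot as it stands.
- The arm moves only by the shell command python3 -m handwheel 'ROWS' [FORCE]. ROWS is JSON, a list of rows, each a list of 7 numbers: the opening, from 0 (shut) to 1 (fully open), then the shift along the world's x, y, z in m, then the turn, a rotation vector about the world's x, y, z in rad. In form: [[fingers, x, y, z, rx, ry, rz], ...]. A call has exactly 8 rows; each row is the pose to reach, as a shift and turn from the pose commanded when the call began; what a row does not reach only later rows make up. A row lasts 1/12 s, in which the tool goes at most 41.7 mm and 7.16 degrees, less where a joint would pass 70% of its speed; a pose out of reach is approached as far as the arm can. A call with a gripper value outside its range is refused whole. The fingers move at their own pace and stop on an object; FORCE is the grip in N (left out, the last holds). Time passes only in rows, so rows that repeat a pose let the fingers close, or fill a call up. It gives the time, the measured TCP pose, the force and the opening at its end, in the units of the state.
- observe(): the state, without advancing time (a new reading comes with each control period).
- vision.grab_frame(name): name is "scene" or "top" or "wrist"; returns a dict with "frame" (400x640x3 uint8, blue, green, red), "z_map" (400x640 float32, m along the optical axis (not along the pixel's ray), 0 where there is no reading), "mtx" (3x3 intrinsics, pixels), "rvec" (rotation vector, rad) and "tvec" (3), from world to camera coordinates, as OpenCV has them; the wrist camera has in their place "mount" (4x4, takes a point from camera to tool coordinates, whose origin is the TCP and whose axes are the tool frame's). Camera axes: x right, y down, z forward; pixel columns grow to the right and rows downward; lengths in m; the calibration is good to about 2 mm. The wrist camera is an equidistant fisheye: a pixel r from the principal point sees the ray r / f radians off the axis. A picture is of the moment at which its call begins: read the wrist's pose just before it.
- bot.close_job(): hands the job in, once; it reports no verdict.
The state is a dict: "clock": time; "q": joint angles; "qd": joint speeds; "joint_torque": joint torques, N m; "position": TCP position; "orientation": TCP orientation; "wrist_force": force on the tool from outside, world axes, zero at the start; "moment": the same for the moment, N m; "gripper_width": opening from 0.0 (shut) to 1.0 (fully open).
Only numpy, scipy, OpenCV 4.12 (cv2) and the standard library are available. Lean on these libraries where they do the work, as an engineer would, in place of code of your own. Each camera call takes 0.05 s, during which the arm holds its last target. There are 200 camera calls.

## Working session

There is one attempt and no reset: what is moved stays moved. The work goes in short steps, Python scripts to look and compute and a shell command to move; the robot and the scene stay as the last step left them, time stands still between calls to the robot, and variables do not carry over. Pictures are saved under pics/ and viewed, about 8 in all and at most 12, crops included, and the job is handed in when it is done.

```bash
mkdir -p pics; ls
cat > h.py <<'E'
import numpy as np, cv2
from workcell import observe, vision, bot
def grab(n):
    f=vision.grab_frame(n); np.savez(n+'.npz',**f); return f
def pts(f):
    z=f['z_map'];K=f['mtx'];v,u=np.mgrid[:z.shape[0],:z.shape[1]]
    P=np.dstack([(u-K[0,2])/K[0,0]*z,(v-K[1,2])/K[1,1]*z,z])
    R=cv2.Rodrigues(np.array(f['rvec'],float))[0]
    return (P-np.array(f['tvec']).reshape(3))@R
E
python3 - <<'E'
from h import *
for n in('scene','top'):
    f=grab(n); cv2.imwrite(f'pics/{n}0.png',f['frame'])
    print(f['mtx'],f['rvec'],f['tvec'],(f['z_map']>0).mean())
print(observe(),bot.pinch_z)
E
```

```text
pics
[[366.2241838    0.         317.71040179]
 [  0.         366.2241838  199.62153515]
 [  0.           0.           1.        ]] [ 1.42832952  2.08983888 -0.88249207] [ 0.14156165 -0.31121571  1.51596942] 0.99600390625
[[430.8612934   0.        318.8179211]
 [  0.        430.8612934 203.1979915]
 [  0.          0.          1.       ]] [ 2.17306436 -2.18748189  0.07372794] [0.09257542 0.57973192 1.40376562] 0.99596484375
{'clock': 0.1, 'q': array([ 1.18611285e+00,  2.64673968e-01,  1.60524686e+00,  1.96222662e-06,
        1.27369322e+00, -3.68918491e-02]), 'qd': array([-3.59805694e-04, -3.26124903e-04, -3.56466563e-03, -8.33656688e-04,
        1.69542091e-05, -6.41110305e-04]), 'joint_torque': array([-4.33405021e-04, -5.16711509e+01, -3.68592846e+01, -1.07961669e-04,
        6.27812100e-03,  1.11970891e-05]), 'position': array([0.22980281, 0.6339743 , 0.23008402]), 'orientation': array([-0.5785814 ,  0.57935714,  0.40534811, -0.40654862]), 'wrist_force': array([-0.28320401, -0.03567704,  0.09527923]), 'moment': array([-0.01441352, -0.03998605,  0.03340058]), 'gripper_width': 1.0014852125206348} 0.0187
```

View pics/scene0.png

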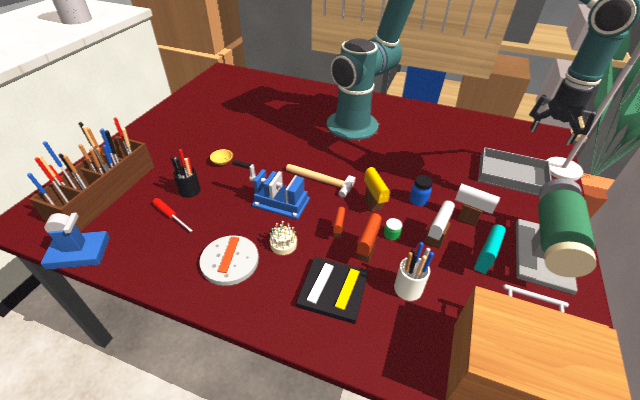

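View pics/top0.png

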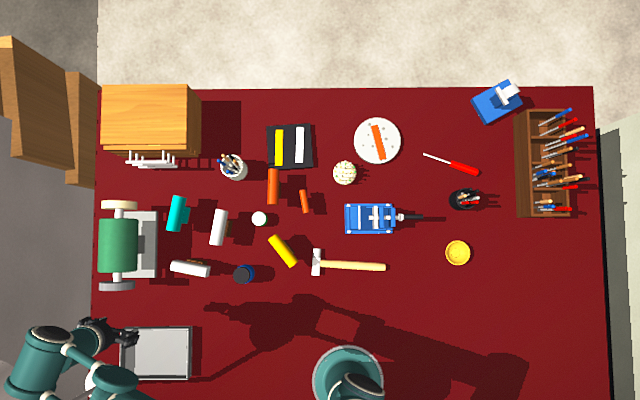

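The job is copper: its strip lies on the round board at top-view (378,140). The larger orange stake is at about (273,186), the small decoy at (305,201), and the turquoise one at (177,213). The vise is at (370,217) with its crank to the right, towards -y, at about (410,217). Next I'll measure the stake and vise.

```bash
cat > m.py <<'E'
from h import *
def load(n): return dict(np.load(n+'.npz'))
f=load('top');P=pts(f);hsv=cv2.cvtColor(f['frame'],cv2.COLOR_BGR2HSV)
def rect(m,zr,label):
    m=m&(P[...,2]>zr[0])&(P[...,2]<zr[1])
    n,l,s,c=cv2.connectedComponentsWithStats(m.astype(np.uint8))
    for i in range(1,n):
        if s[i,4]<15: continue
        q=P[l==i]; r=cv2.minAreaRect(q[:,:2].astype(np.float32)*1000)
        print(label,'px',c[i].round(),s[i,4],'rect mm',np.round(r[0],1),np.round(r[1],1),round(r[2],1),'zmax',q[:,2].max().round(4),'mean',q.mean(0).round(4))
H,S,V=cv2.split(hsv)
win=np.zeros(H.shape,bool); win[100:290,160:480]=1
rect(win&(H>=3)&(H<=14)&(S>150)&(V>110),(.07,.2),'copper')
rect(win&(H>100)&(H<125)&(S>120),(.03,.2),'blue')
w2=np.zeros_like(win); w2[195:245,338:450]=1
rect(w2,(.085,.2),'visetop')
rect(w2,(.02,.2),'viseall')
rect(win,(.03,.3),'any')
E
python3 m.py
python3 - <<'E'
import cv2
a=cv2.imread('pics/top0.png')[150:260,250:460]
cv2.imwrite('pics/c1.png',cv2.resize(a,None,fx=3.8,fy=3.8,interpolation=cv2.INTER_CUBIC))
E
```

```text
copper px [179. 135.] 110 rect mm [799.  501.6] [ 71.8 171.3] 60.5 zmax 0.1635 mean [0.7804 0.5113 0.153 ]
copper px [177. 152.] 24 rect mm [739.9 531.3] [56.1  2.3] 89.1 zmax 0.1216 mean [0.7396 0.5344 0.1049]
copper px [272. 187.] 369 rect mm [628.  234.4] [ 31.3 110.6] 88.5 zmax 0.1189 mean [0.6262 0.2331 0.1085]
copper px [304. 201.] 128 rect mm [583.1 137.1] [73.3 20. ] 9.3 zmax 0.0839 mean [0.5832 0.1369 0.0746]
blue px [476. 102.] 17 rect mm [ 913.  -438.6] [16.2 16.9] 84.0 zmax 0.0374 mean [ 0.9149 -0.4392  0.0323]
blue px [221. 162.] 23 rect mm [700.4 387.5] [9.3 7.6] 75.2 zmax 0.1722 mean [0.7001 0.3867 0.141 ]
blue px [229. 171.] 17 rect mm [674.4 367.4] [20.8  9.7] 37.5 zmax 0.1593 mean [0.671  0.3633 0.1373]
blue px [369. 218.] 882 rect mm [529.3 -73. ] [ 77.9 149.5] 0.3 zmax 0.1071 mean [ 0.5279 -0.0712  0.0695]
blue px [248. 272.] 71 rect mm [357.6 322.1] [57.2 31.2] 25.8 zmax 0.0884 mean [0.3586 0.3166 0.0547]
visetop px [355. 218.] 235 rect mm [529.2 -22.7] [28.9 72. ] 89.7 zmax 0.1078 mean [ 0.5288 -0.0229  0.1005]
visetop px [378. 217.] 196 rect mm [528.6 -96.4] [3
[... 1036 characters left out ...]
ct mm [546.3 541.3] [ 35.3 109.7] 77.8 zmax 0.1188 mean [0.5444 0.5351 0.0963]
any px [374. 218.] 1325 rect mm [ 529.5 -112.9] [ 78. 229.] 0.2 zmax 0.1339 mean [ 0.5284 -0.0865  0.0779]
any px [219. 228.] 535 rect mm [501.1 402.9] [ 42.6 110.4] 80.4 zmax 0.1191 mean [0.5006 0.3998 0.0965]
any px [259. 219.] 168 rect mm [530.2 284.2] [42.9 43.8] 1.9 zmax 0.0558 mean [0.5298 0.2841 0.047 ]
any px [283. 250.] 432 rect mm [427.5 202.7] [109.5  39.8] 37.5 zmax 0.1183 mean [0.4291 0.2004 0.1032]
any px [190. 268.] 537 rect mm [373.6 493.1] [111.6  49. ] 79.9 zmax 0.1191 mean [0.3771 0.4889 0.0969]
any px [242. 274.] 307 rect mm [353.4 331.6] [54.3 54.4] 84.4 zmax 0.0938 mean [0.3537 0.3296 0.0781]
```

View pics/c1.png

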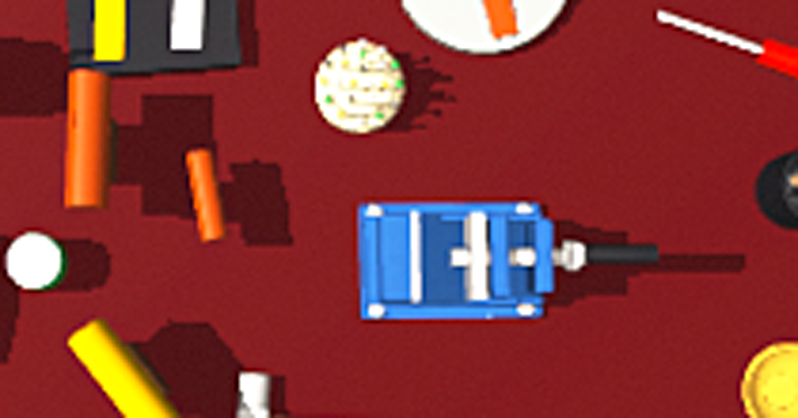

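```bash
cat >> m.py <<'E'
print('---')
for r in (205,208,211,224,227,230):
    print(r,[(c,*(P[r,c]*1000).round().astype(int)[1:],int(V[r,c]),int(S[r,c])) for c in range(352,388)][::1])
o=observe();from scipy.spatial.transform import Rotation as R
q=o['orientation'];print(R.from_quat([*q[1:],q[0]]).as_matrix().round(3))
E
python3 m.py | sed '1,/---/d'
```

```text
205 [(352, np.int64(-21), np.int64(15), 240, 197), (353, np.int64(-25), np.int64(9), 239, 193), (354, np.int64(-28), np.int64(16), 239, 190), (355, np.int64(-31), np.int64(14), 239, 189), (356, np.int64(-35), np.int64(5), 238, 195), (357, np.int64(-38), np.int64(16), 238, 190), (358, np.int64(-42), np.int64(12), 250, 95), (359, np.int64(-44), np.int64(19), 253, 104), (360, np.int64(-48), np.int64(12), 244, 169), (361, np.int64(-52), np.int64(10), 242, 198), (362, np.int64(-55), np.int64(11), 243, 193), (363, np.int64(-58), np.int64(12), 244, 191), (364, np.int64(-62), np.int64(4), 243, 193), (365, np.int64(-65), np.int64(12), 243, 191), (366, np.int64(-68), np.int64(14), 239, 191), (367, np.int64(-72), np.int64(10), 238, 190), (368, np.int64(-75), np.int64(14), 237, 192), (369, np.int64(-78), np.int64(13), 237, 188), (370, np.int64(-81), np.int64(16), 238, 192), (371, np.int64(-85), np.int64(13), 238, 193), (372, np.int64(-88), np.int64(9), 240, 201), (373, np.int64(-91), np.int64(19), 242, 176), (374, np.int64(-95), np.int64(14), 249, 136), (375, np.int64(-98), np.int64(16), 250, 13
[... 8252 characters left out ...]
int64(31), 186, 200), (375, np.int64(-95), np.int64(29), 183, 199), (376, np.int64(-98), np.int64(26), 182, 199), (377, np.int64(-102), np.int64(24), 179, 199), (378, np.int64(-105), np.int64(22), 180, 191), (379, np.int64(-109), np.int64(22), 184, 186), (380, np.int64(-113), np.int64(17), 171, 186), (381, np.int64(-117), np.int64(8), 165, 189), (382, np.int64(-120), np.int64(10), 166, 187), (383, np.int64(-123), np.int64(15), 165, 189), (384, np.int64(-127), np.int64(12), 166, 194), (385, np.int64(-130), np.int64(14), 166, 214), (386, np.int64(-132), np.int64(18), 154, 18), (387, np.int64(-135), np.int64(20), 228, 45)]
[[ 0.341 -0.001 -0.94 ]
 [ 0.94  -0.002  0.341]
 [-0.002 -1.     0.   ]]
```

The gap is about 45 mm (fixed face y≈-0.038, moving face y≈-0.083) and the arm is up, so the crank is at about 2π. That is wide enough for the 32 mm stake. Moving above the stake now.

```bash
python3 -m handwheel '[[1,0.025,-0.025,0,0,0,0.05],[1,0.05,-0.05,0,0,0,0.1],[1,0.075,-0.075,0,0,0,0.15],[1,0.1,-0.1,0,0,0,0.2],[1,0.125,-0.125,0,0,0,0.25],[1,0.15,-0.15,0,0,0,0.3],[1,0.175,-0.175,0,0,0,0.32],[1,0.2,-0.2,0,0,0,0.32]]' 40
python3 -m handwheel '[[1,0.025,-0.025,0,0,0,0],[1,0.05,-0.05,0,0,0,0],[1,0.075,-0.075,0,0,0,0],[1,0.1,-0.1,0,0,0,0],[1,0.125,-0.125,0,0,0,0],[1,0.15,-0.15,0,0,0,0],[1,0.175,-0.175,0,0,0,0],[1,0.198,-0.2,0,0,0,0]]'
python3 -m handwheel '[[1,0,0,-0.01,0,0,0],[1,0,0,-0.01,0,0,0],[1,0,0,-0.01,0,0,0],[1,0,0,-0.01,0,0,0],[1,0,0,-0.01,0,0,0],[1,0,0,-0.01,0,0,0],[1,0,0,-0.01,0,0,0],[1,0,0,-0.01,0,0,0]]'
cat >> h.py <<'E'
from scipy.spatial.transform import Rotation as Rot
def wrist(name):
    o=observe(); f=grab('wrist'); cv2.imwrite('pics/'+name,f['frame'])
    q=o['orientation'];T=np.eye(4);T[:3,:3]=Rot.from_quat([*q[1:],q[0]]).as_matrix();T[:3,3]=o['position']
    K=f['mtx'];z=f['z_map'];v,u=np.mgrid[:z.shape[0],:z.shape[1]]
    x=(u-K[0,2])/K[0,0];y=(v-K[1,2])/K[1,1];th=np.hypot(x,y)+1e-9
    d=np.dstack([np.sin(th)*x/th,np.sin(th)*y/th,np.cos(th)])
    Pc=d/np.maximum(d[...,2:],.05)*z[...,None]
    M=T@f['mount']; P=Pc@M[:3,:3].T+M[:3,3]; P[z==0]=np.nan
    return o,f,P,cv2.cvtColor(f['frame'],cv2.COLOR_BGR2HSV)
E
python3 - <<'E'
from h import *
o,f,P,h=wrist('w1.png');print(o['position'],f['mount'].round(3).tolist(),f['mtx'][0])
H,S,V=cv2.split(h)
m=(H>=3)&(H<=14)&(S>150)&(V>100)&(P[...,2]>.085)&(P[...,2]<.13)
n,l,s,c=cv2.connectedComponentsWithStats(m.astype(np.uint8))
for i in range(1,n):
    if s[i,4]>100:
        r=cv2.minAreaRect(P[l==i][:,:2].astype(np.float32)*1000);print(c[i],s[i,4],np.round(r[0],1),np.round(r[1],1),r[2],P[l==i].max(0))
E
```

```text
clock: 0.77
position: [0.4307, 0.4329, 0.2307]
orientation: [0.507, -0.507, -0.493, 0.494]
wrist_force: [0.3, 0.5, -0.3]
gripper_width: 1.003
clock: 1.43
position: [0.629, 0.233, 0.2306]
orientation: [0.507, -0.507, -0.493, 0.493]
wrist_force: [0.7, 0.3, -0.1]
gripper_width: 0.999
clock: 2.1
position: [0.6278, 0.2353, 0.2218]
orientation: [-0.507, 0.507, 0.494, -0.493]
wrist_force: [-0.2, 0.4, -0.3]
gripper_width: 1.001
[0.62780376 0.23533589 0.22176298] [[1.0, 0.0, -0.001, -0.001], [0.001, -0.292, 0.956, -0.142], [-0.0, -0.956, -0.292, 0.074], [0.0, 0.0, 0.0, 1.0]] [309.70691629   0.         319.43708097]
[318.48300578 192.00624277] 4325 [628.5 233.4] [ 31.8 111. ] 88.62808990478516 [0.68428807 0.25009933 0.11298003]
[614.77272727 265.66666667] 132 [741.2 660.5] [91.9  4.7] 89.91371154785156 [0.74358766 0.70647413 0.12992157]
[557.44583333 276.6625    ] 240 [740.9 544.6] [ 12.9 107.7] 5.750436305999756 [0.75232466 0.59882896 0.10907749]
```

View pics/w1.png

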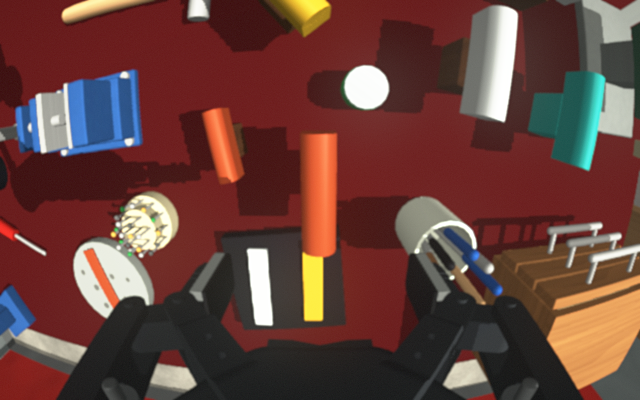

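The wrist picture agrees: the copper stake is at (318,192), world (0.6285, 0.2334), yawed -1.4°. The gripper straddles it and the area around it is clear. Descending and gripping.

```bash
python3 -m handwheel '[[1,0.001,-0.002,-0.02,0,0,0],[1,0.001,-0.002,-0.05,0,0,0],[1,0.001,-0.002,-0.08,0,0,0],[1,0.001,-0.002,-0.105,0,0,0],[1,0.001,-0.002,-0.13,0,0,0],[1,0.001,-0.002,-0.15,0,0,0],[1,0.001,-0.002,-0.159,0,0,0],[1,0.001,-0.002,-0.159,0,0,0]]'
python3 -m handwheel '[[0,0,0,0,0,0,0],[0,0,0,0,0,0,0],[0,0,0,0,0,0,0],[0,0,0,0,0,0,0],[0,0,0,0,0,0,0],[0,0,0,0,0,0,0],[0,0,0,0,0,0,0],[0,0,0,0,0,0,0]]' 50
python3 -m handwheel '[[0,0,0,0.01,0,0,0],[0,0,0,0.03,0,0,0],[0,0,0,0.05,0,0,0],[0,0,0,0.08,0,0,0],[0,0,0,0.11,0,0,0],[0,0,0,0.14,0,0,0],[0,0,0,0.16,0,0,0],[0,0,0,0.16,0,0,0]]'
```

```text
clock: 2.82
position: [0.6268, 0.232, 0.0592]
orientation: [0.508, -0.506, -0.491, 0.495]
wrist_force: [-0.4, -0.9, 0.4]
gripper_width: 1.001
clock: 3.48
position: [0.6304, 0.2333, 0.0642]
orientation: [-0.507, 0.507, 0.494, -0.492]
wrist_force: [-0.6, 1.1, 5.7]
gripper_width: 0.368
clock: 4.15
position: [0.6315, 0.2331, 0.2283]
orientation: [-0.505, 0.508, 0.496, -0.49]
wrist_force: [1.3, 0.6, -2.9]
gripper_width: 0.367
```

```bash
python3 -m handwheel '[[0,-0.01,-0.03,0,0,0,0.005],[0,-0.02,-0.06,0,0,0,0.01],[0,-0.03,-0.09,0,0,0,0.015],[0,-0.04,-0.12,0,0,0,0.02],[0,-0.05,-0.15,0,0,0,0.025],[0,-0.06,-0.18,0,0,0,0.025],[0,-0.07,-0.21,0,0,0,0.025],[0,-0.08,-0.24,0,0,0,0.025]]'
python3 -m handwheel '[[0,-0.01,-0.02,0,0,0,0],[0,-0.02,-0.04,0,0,0,0],[0,-0.02,-0.052,0,0,0,0],[0,-0.02,-0.052,0,0,0,0],[0,-0.02,-0.052,0,0,0,0],[0,-0.02,-0.052,0,0,0,0],[0,-0.02,-0.052,0,0,0,0],[0,-0.02,-0.052,0,0,0,0]]'
cat > w2.py <<'E'
from h import *
import sys
o,f,P,h=wrist(sys.argv[1]);print(o['position'].round(4),o['orientation'].round(3))
H,S,V=cv2.split(h)
def rc(m,lab,k=60):
    n,l,s,c=cv2.connectedComponentsWithStats(m.astype(np.uint8))
    for i in range(1,n):
        q=P[l==i]
        if s[i,4]>k and abs(q[:,1].mean()+.08)<.15 and q[:,0].mean()<.62:
            r=cv2.minAreaRect(q[:,:2].astype(np.float32)*1000);print(lab,c[i].round(),s[i,4],np.round(r[0],1),np.round(r[1],1),round(r[2],1),'min',q.min(0).round(4),'max',q.max(0).round(4))
z=P[...,2]
rc((H>=3)&(H<=14)&(S>150)&(V>100)&(z>.1),'copper')
rc((S<70)&(V>150)&(z>.094)&(z<.106),'steeltop')
rc((H>100)&(H<125)&(S>120)&(z>.094)&(z<.106),'bluetop')
E
python3 w2.py w2.png
```

```text
clock: 4.82
position: [0.5464, -0.0088, 0.2194]
orientation: [0.502, -0.499, -0.498, 0.501]
wrist_force: [0.6, -0.9, -3.5]
gripper_width: 0.368
clock: 5.48
position: [0.5293, -0.0585, 0.222]
orientation: [0.501, -0.5, -0.5, 0.5]
wrist_force: [0.3, -0.2, -3.5]
gripper_width: 0.371
[ 0.5293 -0.0585  0.222 ] [ 0.501 -0.5   -0.5    0.5  ]
copper [318. 246.] 14219 [511.4 -57.7] [79.  37.2] 1.5 min [ 0.4721 -0.0762  0.2236] max [ 0.5513 -0.0389  0.3013]
bluetop [370. 182.] 535 [528.2 -14.5] [69.3 11.5] 3.6 min [ 0.4938 -0.0224  0.0955] max [ 0.5628 -0.0104  0.1009]
bluetop [267. 192.] 959 [ 529.3 -107.3] [64.9 13.9] 0.8 min [ 0.4968 -0.1144  0.094 ] max [ 0.5618 -0.0999  0.0988]
bluetop [230. 193.] 760 [ 529.5 -142.6] [58. 13.] 0.3 min [ 0.5005 -0.1492  0.094 ] max [ 0.5585 -0.136   0.0986]
```

View pics/w2.png

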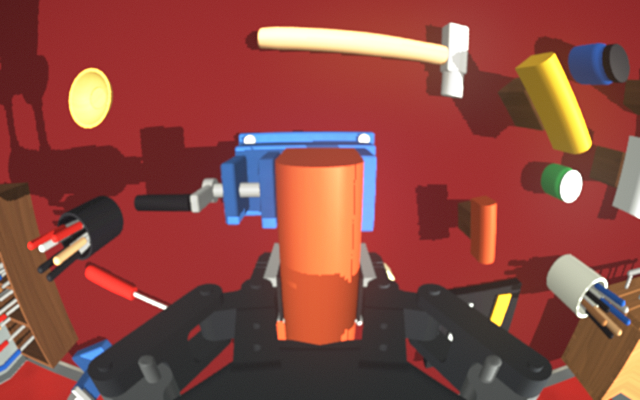

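The stake is held level over the jaws. The end plate reads y -0.136 to -0.149, which puts the vise origin at y≈-0.0385 and x≈0.529. Lowering onto the bed.

```bash
python3 -m handwheel '[[0,0.001,0,-0.02,0,0,0],[0,0.001,0,-0.04,0,0,0],[0,0.001,0,-0.06,0,0,0],[0,0.001,0,-0.08,0,0,0],[0,0.001,0,-0.095,0,0,0],[0,0.001,0,-0.105,0,0,0],[0,0.001,0,-0.11,0,0,0],[0,0.001,0,-0.112,0,0,0]]'
python3 -m handwheel '[[0,0,0,-0.001,0,0,0],[0,0,0,-0.002,0,0,0],[0,0,0,-0.003,0,0,0],[0,0,0,-0.003,0,0,0],[0,0,0,-0.003,0,0,0],[0,0,0,-0.003,0,0,0],[0,0,0,-0.003,0,0,0],[0,0,0,-0.003,0,0,0]]'
```

```text
clock: 6.2
position: [0.5298, -0.059, 0.1095]
orientation: [0.501, -0.5, -0.499, 0.5]
wrist_force: [-0.4, 0.6, -2.9]
gripper_width: 0.369
clock: 6.87
position: [0.5312, -0.0595, 0.1092]
orientation: [-0.5, 0.501, 0.5, -0.499]
wrist_force: [-1.8, 1.9, 5.7]
gripper_width: 0.365
```

```bash
python3 -m handwheel '[[0.5,0,0,0,0,0,0],[0.7,0,0,0,0,0,0],[1,0,0,0,0,0,0],[1,0,0,0,0,0,0],[1,0,0,0,0,0,0],[1,0,0,0,0,0,0],[1,0,0,0.005,0,0,0],[1,0,0,0.01,0,0,0]]'
python3 -m handwheel '[[1,0,0,0.02,0,0,0],[1,0,0,0.04,0,0,0],[1,0,0,0.06,0,0,0],[1,0,0,0.08,0,0,0],[1,-0.005,0,0.1,0,0,0],[1,-0.01,0,0.12,0,0,0],[1,-0.01,0,0.12,0,0,0],[1,-0.01,0,0.12,0,0,0]]'
python3 w2.py w3.png
python3 - <<'E'
import sys;sys.argv=['x','w3b.png']
exec(open('w2.py').read())
m=(z>.1)&(P[...,1]<-.165)&(P[...,1]>-.24)&(abs(P[...,0]-.53)<.06)
rc(m,'handle')
E
python3 -c "
import cv2;a=cv2.imread('pics/w3.png')[90:330,150:450];cv2.imwrite('pics/c3.png',cv2.resize(a,None,fx=2.5,fy=2.5))"
```

```text
clock: 7.53
position: [0.5297, -0.0594, 0.1172]
orientation: [0.501, -0.5, -0.499, 0.5]
wrist_force: [-0.0, 0.5, 0.2]
gripper_width: 1.002
clock: 8.2
position: [0.5212, -0.0596, 0.2394]
orientation: [-0.499, 0.502, 0.5, -0.498]
wrist_force: [-0.1, -0.0, 0.1]
gripper_width: 0.997
[ 0.5212 -0.0596  0.2394] [-0.499  0.502  0.5   -0.498]
copper [321. 209.] 4980 [529.5 -59.3] [ 32. 111.] 89.1 min [ 0.4741 -0.0757  0.1189] max [ 0.5849 -0.0436  0.1582]
steeltop [345. 195.] 464 [529.5 -36.5] [72.   5.9] 0.2 min [ 0.4935 -0.0395  0.094 ] max [ 0.5654 -0.0336  0.101 ]
steeltop [290. 196.] 723 [530.  -89.1] [10.3 69.4] 89.9 min [ 0.4953 -0.0943  0.0942] max [ 0.5647 -0.0839  0.1014]
bluetop [360. 194.] 1663 [529.  -21.7] [70.1 23. ] 0.4 min [ 0.4939 -0.0334  0.0941] max [ 0.564  -0.0101  0.101 ]
bluetop [272. 194.] 847 [ 529.  -107.6] [64.4 14.7] 0.7 min [ 0.4968 -0.1151  0.094 ] max [ 0.5612 -0.1004  0.0992]
bluetop [236. 196.] 703 [ 529.5 -142.8] [58.7 13.5] 0.1 min [ 0.5002 -0.1496  0.094 ] max [ 0.5589 -0.1361  0.0986]
[ 0.5203 -0.0595  0.2378] [-0.5    0.501  0.5   -0.499]
copper [320. 211.] 4991 [529.3 -59.2] [ 32.1 110.9] 89.1 min [ 0.4739 -0.0759  0.1241] max [ 0.5847 -0.0434  0.1578]
steeltop [289. 199.] 718 [530.1 -89.2] [10.3 70.2] 89.3 min [ 0.4951 -0.0943  0.0946] max [ 0.5653 -0.0839  0.1008]
steeltop [345. 197.] 460 [529.8 -36.4] [71.6  5.9] 0.7 min [ 0.494  -0.0395  0.0945] max [ 0.5656 -0.0335  0.1011]
bluetop [360. 196.] 1683 [528.9 -21.5] [70.4 23.2] 0.2 min [ 0.4937 -0.0333  0.095 ] max [ 0.5641 -0.0099  0.1014]
bluetop [271. 196.] 854 [ 529.7 -107.8] [14.6 63.8] 89.8 min [ 0.4978 -0.115   0.094 ] max [ 0.5616 -0.1004  0.0984]
bluetop [236. 198.] 709 [ 529.8 -142.7] [58.8 14.4] 0.0 min [ 0.5004 -0.1499  0.094 ] max [ 0.5592 -0.1355  0.0985]
handle [176. 206.] 1008 [ 529.7 -198. ] [65.8 16.9] 89.3 min [ 0.5216 -0.2309  0.1002] max [ 0.5386 -0.165   0.1288]
```

View pics/c3.png

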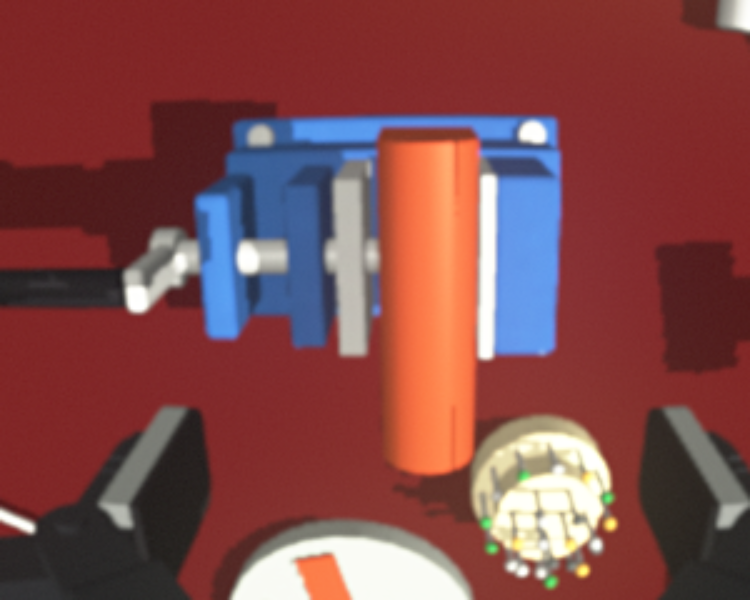

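The stake stands at (0.5295, -0.0593), seen at (430,300) in the crop, between the jaws and square within about 1°. The gap is 44.5 mm and the crank handle is straight up at x 0.530 with its end at y -0.231. Next is the crank: turn the tool 90° and hover over the grip.

```bash
python3 -m handwheel '[[1,0.001,-0.02,0,0,0,-0.1],[1,0.002,-0.04,0,0,0,-0.2],[1,0.003,-0.06,0,0,0,-0.3],[1,0.004,-0.08,0,0,0,-0.4],[1,0.005,-0.1,0,0,0,-0.5],[1,0.006,-0.12,0,0,0,-0.6],[1,0.008,-0.14,0,0,0,-0.7],[1,0.01,-0.1585,0,0,0,-0.8]]'
python3 -m handwheel '[[1,0,0,0,0,0,-0.1],[1,0,0,0,0,0,-0.2],[1,0,0,0,0,0,-0.3],[1,0,0,0,0,0,-0.4],[1,0,0,0,0,0,-0.5],[1,0,0,0,0,0,-0.6],[1,0,0,0,0,0,-0.7],[1,0,0,0,0,0,-0.77]]'
python3 -m handwheel '[[1,0,0,-0.02,0,0,0],[1,0,0,-0.04,0,0,0],[1,0,0,-0.05,0,0,0],[1,0,0,-0.05,0,0,0],[1,0,0,-0.05,0,0,0],[1,0,0,-0.05,0,0,0],[1,0,0,-0.05,0,0,0],[1,0,0,-0.05,0,0,0]]'
python3 - <<'E'
import sys;sys.argv=['x','w4.png']
exec(open('w2.py').read())
m=(z>.1)&(P[...,1]<-.18)&(P[...,1]>-.24)&(abs(P[...,0]-.53)<.04)
rc(m,'handle',20); print(o['q'].round(2))
E
```

```text
clock: 8.97
position: [0.5292, -0.2187, 0.2351]
orientation: [0.657, -0.655, -0.262, 0.264]
wrist_force: [0.4, 0.2, 0.7]
gripper_width: 0.996
clock: 9.63
position: [0.5292, -0.2175, 0.235]
orientation: [0.708, -0.707, 0.004, -0.001]
wrist_force: [-0.0, 1.1, -0.2]
gripper_width: 1.0
clock: 10.3
position: [0.5309, -0.2183, 0.1887]
orientation: [-0.707, 0.707, 0.0, 0.001]
wrist_force: [-0.2, 0.0, 0.1]
gripper_width: 0.998
[ 0.5309 -0.2183  0.1887] [-0.707  0.707  0.     0.001]
copper [318.   2.] 588 [529.6 -75.1] [  2.9 110.4] 89.6 min [ 0.4743 -0.0767  0.1199] max [ 0.5848 -0.0733  0.1485]
steeltop [318.  37.] 1229 [530.2 -89.3] [69.7 10.8] 0.5 min [ 0.4953 -0.0948  0.0946] max [ 0.565  -0.0839  0.1009]
bluetop [318.  61.] 1514 [ 530.1 -107.9] [66.  14.2] 0.6 min [ 0.4971 -0.1148  0.094 ] max [ 0.5631 -0.1005  0.0991]
bluetop [319. 107.] 1307 [ 530.4 -143.7] [13.8 59.7] 89.9 min [ 0.5006 -0.1506  0.094 ] max [ 0.5603 -0.1368  0.0983]
handle [319. 196.] 1561 [ 530.5 -205.1] [16.1 50.2] 0.4 min [ 0.5226 -0.2301  0.1181] max [ 0.5387 -0.18    0.1287]
handle [318. 365.] 17089 [ 529.9 -211.3] [80.8 28.5] 2.1 min [ 0.49   -0.227   0.2491] max [ 0.57   -0.1976  0.2922]
[-0.43  0.1   1.87 -0.    1.16 -0.43]
```

```bash
python3 -m handwheel '[[1,0,0,-0.02,0,0,0],[1,0,0,-0.04,0,0,0],[1,0,0,-0.06,0,0,0],[1,0,0,-0.075,0,0,0],[1,0,0,-0.085,0,0,0],[1,0,0,-0.088,0,0,0],[1,0,0,-0.088,0,0,0],[1,0,0,-0.088,0,0,0]]'
python3 -m handwheel '[[0,0,0,0,0,0,0],[0,0,0,0,0,0,0],[0,0,0,0,0,0,0],[0,0,0,0,0,0,0],[0,0,0,0,0,0,0],[0,0,0,0,0,0,0],[0,0,0,0,0,0,0],[0,0,0,0,0,0,0]]' 40
```

```text
clock: 11.02
position: [0.5308, -0.2182, 0.1002]
orientation: [-0.707, 0.707, -0.0, 0.001]
wrist_force: [-0.1, -0.7, 0.2]
gripper_width: 1.0
clock: 11.68
position: [0.5304, -0.218, 0.0995]
orientation: [-0.707, 0.707, -0.0, 0.001]
wrist_force: [0.2, -0.5, 1.3]
gripper_width: 0.176
```

```bash
python3 -m handwheel '[[0,0.0161,0,-0.0032,0,0,0],[0,0.0297,0,-0.0123,0,0,0],[0,0.0388,0,-0.0259,0,0,0],[0,0.042,0,-0.042,0,0,0],[0,0.0388,0,-0.0581,0,0,0],[0,0.0297,0,-0.0717,0,0,0],[0,0.0161,0,-0.0808,0,0,0],[0,0,0,-0.084,0,0,0]]'
python3 w2.py w5.png
```

```text
clock: 12.35
position: [0.5315, -0.2179, 0.0152]
orientation: [-0.707, 0.707, 0.0, 0.002]
wrist_force: [3.6, 3.1, 7.6]
gripper_width: 0.171
[ 0.5315 -0.2179  0.0152] [-0.707  0.707  0.     0.002]
steeltop [158. 368.] 129 [ 485.4 -210.5] [9.1 3.6] 84.2 min [ 0.484  -0.215   0.1022] max [ 0.4876 -0.2059  0.1046]
steeltop [480. 369.] 138 [ 576.4 -210.4] [8.4 3.4] 89.5 min [ 0.5747 -0.2146  0.1024] max [ 0.5781 -0.2062  0.1048]
bluetop [316. 106.] 17223 [ 530.3 -143.2] [58.8 13.6] 0.2 min [ 0.501 -0.15   0.094] max [ 0.5597 -0.1363  0.0986]
```

Forces are low. Winding the second half turn.

```bash
python3 -m handwheel '[[0,-0.0161,0,0.0032,0,0,0],[0,-0.0297,0,0.0123,0,0,0],[0,-0.0388,0,0.0259,0,0,0],[0,-0.042,0,0.042,0,0,0],[0,-0.0388,0,0.0581,0,0,0],[0,-0.0297,0,0.0717,0,0,0],[0,-0.0161,0,0.0808,0,0,0],[0,0,0,0.084,0,0,0]]'
python3 - <<'E'
from h import *
f=grab('top');cv2.imwrite('pics/t2.png',cv2.resize(f['frame'][180:260,320:440],None,fx=6,fy=6,interpolation=cv2.INTER_CUBIC))
E
```

```text
clock: 13.07
position: [0.5284, -0.218, 0.0996]
orientation: [-0.707, 0.707, -0.002, -0.001]
wrist_force: [-5.9, -0.0, 0.1]
gripper_width: 0.172
```

View pics/t2.png

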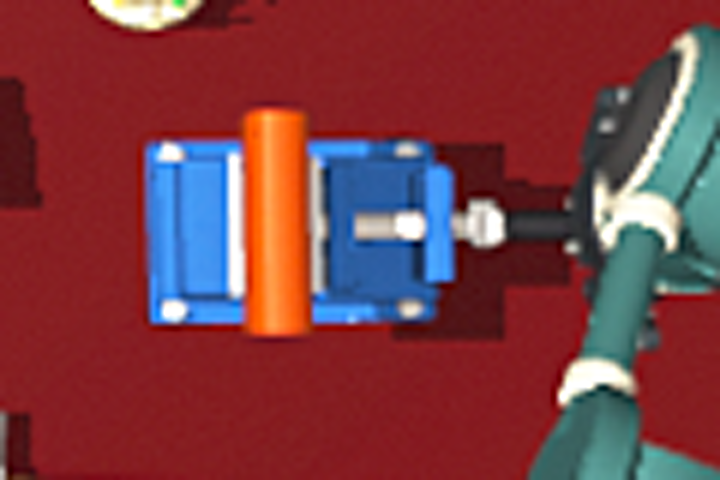

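The jaw has reached the stake, which stands square in the crop. Adding about 60° more brings the spring squeeze to about 4.5 mm.

```bash
python3 -m handwheel '[[0,0.0055,0,-0.0004,0,0,0],[0,0.0109,0,-0.0014,0,0,0],[0,0.021,0,-0.0056,0,0,0],[0,0.0297,0,-0.0123,0,0,0],[0,0.0364,0,-0.021,0,0,0],[0,0.0364,0,-0.021,0,0,0],[0,0.0364,0,-0.021,0,0,0],[0,0.0364,0,-0.021,0,0,0]]'
python3 -m handwheel '[[0.3,0,0,0,0,0,0],[0.5,0,0,0,0,0,0],[0.8,0,0,0,0,0,0],[1,0,0,0,0,0,0],[1,0,0,0,0,0,0],[1,0,0,0,0,0,0],[1,0,0,0.01,0,0,0],[1,0,0,0.03,0,0,0]]'
python3 -m handwheel '[[1,0,0,0.03,0,0,0],[1,0,0,0.06,0,0,0],[1,0,0,0.09,0,0,0],[1,0,0,0.11,0,0,0],[1,-0.01,0.02,0.13,0,0,0],[1,-0.03,0.02,0.14,0,0,0],[1,-0.05,0.02,0.15,0,0,0],[1,-0.05,0.02,0.15,0,0,0]]'
python3 - <<'E'
import sys;sys.argv=['x','w6.png']
exec(open('w2.py').read())
rc((z>.07)&(P[...,1]<-.18)&(P[...,1]>-.24)&(abs(P[...,0]-.56)<.05)&(z<.16),'handle',20)
print(o['wrist_force'])
f=grab('top');cv2.imwrite('pics/t3.png',f['frame'])
E
```

```text
clock: 13.78
position: [0.5673, -0.2179, 0.0779]
orientation: [-0.707, 0.707, -0.0, 0.001]
wrist_force: [4.4, 0.6, -1.3]
gripper_width: 0.173
clock: 14.45
position: [0.564, -0.2169, 0.106]
orientation: [0.708, -0.706, 0.003, 0.001]
wrist_force: [0.4, 0.8, 0.3]
gripper_width: 1.001
clock: 15.12
position: [0.5151, -0.1981, 0.2621]
orientation: [-0.706, 0.708, 0.0, 0.002]
wrist_force: [0.1, 0.1, -0.4]
gripper_width: 0.999
[ 0.5151 -0.1981  0.2621] [-0.706  0.708  0.     0.002]
copper [337.  34.] 5041 [529.4 -56.4] [110.7  31.5] 0.2 min [ 0.4741 -0.0723  0.1066] max [ 0.5848 -0.0405  0.1582]
steeltop [334.  61.] 718 [530.1 -76.6] [70.1 10.6] 0.9 min [ 0.4951 -0.0816  0.0964] max [ 0.5652 -0.0709  0.101 ]
steeltop [363. 152.] 231 [ 558.2 -167.3] [31.7  7.8] 2.0 min [ 0.5424 -0.1711  0.0941] max [ 0.574  -0.163   0.1059]
bluetop [334.   5.] 798 [529.9 -18.1] [70.1 13.1] 0.9 min [ 0.4949 -0.0244  0.0965] max [ 0.5649 -0.011   0.1023]
bluetop [334.  75.] 851 [529.7 -90.3] [65.9 13.2] 0.8 min [ 0.4968 -0.097   0.0941] max [ 0.5626 -0.0838  0.0991]
bluetop [334. 128.] 755 [ 530.2 -143.2] [59.9 13.2] 0.6 min [ 0.5003 -0.1498  0.094 ] max [ 0.5601 -0.1364  0.0984]
handle [370. 189.] 739 [ 567.4 -205.2] [16.8 50.3] 0.2 min [ 0.559  -0.2303  0.0962] max [ 0.5758 -0.1801  0.1075]
[ 0.07197574  0.13514017 -0.35785038]
```

View pics/w6.png

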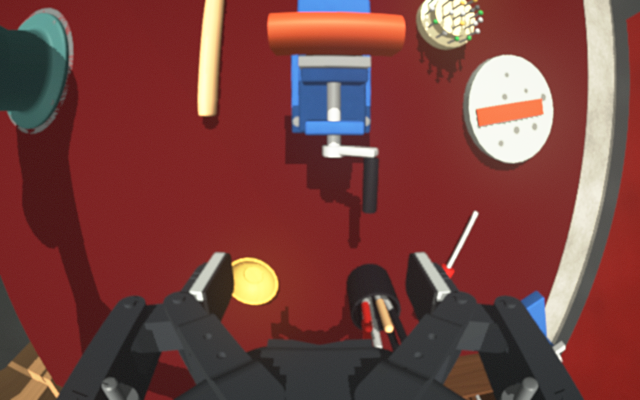

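View pics/t3.png

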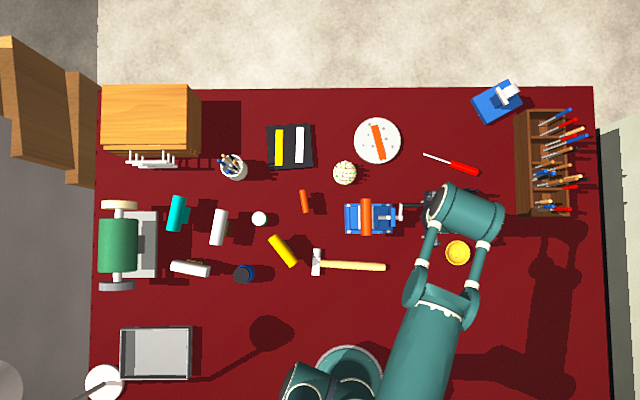

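Jaw plate against the stake with a gap of about 32 mm, the carrier about 4 mm further into the springs, the crank holding at about 63° past a full turn, the stake square to 0.2°, and nothing else moved. Handing in.

```bash
python3 -c "
from workcell import bot; print(bot.close_job())"
```

```text
the job is handed in; nothing more can be done
None
```

The strip on the round board was copper, so I took the larger orange-red stake and stood it on the vise bed with its head along the jaws. The jaws were already about 44.5 mm apart, so they did not need opening. I wound the crank about 1.17 turns, let go and backed off; the arm's clock read about 15 s of the 72 s allowed.

**Last checks before handing in:**
- **Stake position:** it stands at (0.529, -0.056), within 1 mm of the vise centre along the jaws. Its top is at 158 mm, where 157 mm is expected for a stake resting on the bed.
- **Squareness:** the head is within 0.2° of world x. The jaws read within about 1° of the same line.
- **Clamping:** the gap is about 32 mm, the stake's thickness. The jaw moved 13 mm and its carrier 16.6 mm, so the springs are squeezed about 4 mm of their 6 mm. I inferred this from camera positions; I did not test the hold by pulling on the stake.
- **Robot:** the gripper is open and clear of everything, and the wrist force is about 0 N. The highest end-of-move wrist force reading was about 9 N.
- **Bystanders:** the other stakes, the strips and the rest of the bench look unmoved in the top view.

No check failed. The top camera read heights up to about 7 mm too high at the start, so I used the wrist camera for the placing.

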